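# Put washed stoppers away in the bench drawer

## Robot

A 6-joint arm with a two-finger parallel gripper is mounted at the origin on a cart in front of the work surface, level with it; the furniture and walls round the work are solid. World frame = base frame: x ahead of the robot, y to its left, z up, the work surface at z = 0. Lengths are in m, angles in rad, forces in N, time in s.
With the tool pointing down it reaches from about 0.35 to 0.975 m from the base axis. Payload 4.9 kg.
Tool frame: the origin (TCP) lies at the very end of the fingers, on their centre line; the grasp point (between the pads) lies ctrl.hold_point_z behind it (ctrl.hold_point_z is the distance from the TCP to the grasp point, in m); z points along the fingers, y is the line along which they close (so a half turn about z gives the same grasp; the last joint's range is limited). The gripper opens to 85 mm and grips with 20 to 120 N. Pads are 22 mm wide; open, the fingers measure 114 mm over their backs; the gripper's body (76 mm by 85 mm) begins 54 mm behind the grasp point. The pads swing forward as they close: fully open they stand 13 mm farther back than shut.
Start: joints at [1.154, 0.053, 1.613, -0, 1.476, -0.119], TCP at [0.183, 0.597, 0.231] pointing down, gripper open.
Joint ranges: [-3.01, 3.01], [-1.01, 2.22], [0.06, 2.58], [-1.02, 4.17], [0.09, 2.62], [-3.14, 3.14]. Speed limits (rad/s): [2.57, 2.57, 3.14, 3.14, 3.14, 3.14].

## Interface

Orientations are given as a rotation vector (axis times angle).
In Python, from station import ctrl gives the robot as it stands. The module is installed in compiled form; this text tells all that it offers.
- The arm moves only by the tool jog_arm, never from a script. Its argument "deltas" is a list of rows, each a list of 3 entries, a list of its own where there are three numbers: the closure, from -1 (fully open) to 1 (shut), then the shift along the world's x, y, z scaled (see below), then the turn, a rotation vector about the world's x, y, z scaled (see below). A call has 1 to 12 rows; each row is the pose to reach, as a shift and turn from the pose commanded when the call began, turning the shorter way round; what a row does not reach only later rows make up. The controller multiplies each number of a shift by 0.4 m and each number of a turn by 180 degrees. A row lasts 1/12 s, in which the tool goes at most 41.7 mm and 7.16 degrees, less where a joint would pass 70% of its speed; a pose out of reach is approached as far as the arm can. A call with a number of a shift or a turn outside -1 to 1 is refused whole. A call with a gripper value outside its range is refused whole. The fingers move at their own pace and stop on an object; "squeeze" is the grip in N (left out, the last holds). Time passes only in rows, so rows that repeat a pose let the fingers close. It gives the time, the measured TCP pose, the force, the opening and the grip force at its end, in the units of the state.
- ctrl.get_obs(): the state, without advancing time (a new reading comes with each control period).
- ctrl.get_image(name): name is "scene" or "top"; returns the picture (400x640x3 uint8, red, green, blue); there is no depth.
- ctrl.get_calibration(name): a dict with "K" (3x3 intrinsics, pixels), "extrinsics" (4x4, takes a point from world to camera coordinates). Camera axes: x right, y down, z forward; pixel columns grow to the right and rows downward; lengths in m; the calibration is good to about 2 mm. A picture is of the moment at which its call begins. get_calibration takes no time and is no camera call.
- ctrl.finish_job(): hands the job in; it is judged then, once.
The state is a dict: "t": time; "q": joint angles; "dq": joint speeds; "effort": joint torques, N m; "tool_pos": TCP position; "tool_rot": TCP orientation; "contact_force": force on the tool from outside, world axes, zero at the start; "wrist_torque": the same for the moment, N m; "opening": finger opening in m; "grip_force": force on a finger pad.
Only numpy, scipy, OpenCV 4.12 (cv2) and the standard library are available. Lean on these libraries where they do the work, as an engineer would, in place of code of your own. Each camera call takes 0.05 s, during which the arm holds its last target. There are 200 camera calls.

## Task

Pull the upper drawer of the small grey bench cabinet open by its handle, at least 12 cm. Then pick up the steel beaker, tip all three rubber stoppers out of it into the drawer, and stand the empty beaker upright on the worktop again. Leave the drawer open so that the stoppers can dry, and do not disturb the glass beaker or the wash bottle.

Things in the scene. Friction and masses are not known exactly. Their poses are not given: they have to be found in the camera images.
- cabinet: Fixed grey steel bench cabinet with two white-fronted drawers one above the other, 240 deep x 220 wide x 175 mm high; origin at the centre of its underside, its x axis points from the front to the back (the front faces roughly towards the robot), z up. A closed dark slide box (95 x 200 x 37 mm) stays on the rear part of its top, from 15 mm behind the centre.
- upper_drawer (a joint): How far the upper drawer is pulled out along the cabinet's -x axis: 0 shut, 0.15 m at its stop. It may stand up to 2 cm open at the start. It runs stiffly on its slides (a few N) and stays where it is left.
- upper_drawer_handle: Steel bar handle of the upper drawer: a round bar 12 mm thick and 122 mm long, held 38 mm (bar centre to front) off the drawer's front by two 9 mm pins 84 mm apart. Origin at the bar's centre, which lies 34 mm below the cabinet's top; the bar runs along its y axis, its -x axis is the direction of pulling. 32 mm are free between bar and front.
- upper_drawer_floor (a point): Centre of the inner floor of the upper drawer, which moves with it; axes as the cabinet's. The inside is 197 (x) x 190 (y) mm and 54 mm deep; its front wall's inner face lies at x = -98 mm, the handle bar at x = -153 mm. The drawer pulled out by d uncovers the floor from x = -98 to about x = -103 + d (in m: -0.103 + d); the rest stays under the cabinet's top.
- steel_beaker: Loose straight-sided stainless steel beaker, open at the top, 64 mm in outer diameter (69 mm over the rolled rim), 78 mm high, wall 2.5 mm, 160 g; it stands left or right of the drawer's path on the worktop. Origin at the centre of its underside, z axis along it to the mouth.
- stopper_1: Red-brown rubber stopper, a tapered plug 27 mm in diameter at the wide end, 24 mm long, 12 g; loose in the steel beaker. Origin at the centre of the narrow end, z along its axis.
- stopper_2: Another such stopper.
- stopper_3: Another such stopper, lying on the first two.
- glass_beaker: Bystander: empty glass beaker, 55 mm in diameter, 71 mm high, standing on the side of the drawer where the steel beaker is not. Origin at its underside.
- wash_bottle: Bystander: plastic wash bottle with a bent spout, 188 mm high, right of the cabinet. Origin at its underside.

How it is judged:
On the way, in this order (a step that is already met when the one before it is completed fails the run):
1. the upper drawer is pulled at least 12 cm open, by its handle (value of joint upper_drawer above 0.118 m and contact force between the fingers and upper_drawer_handle above 0.3 N), for 0.05 s.
2. the steel beaker is tipped well over above the worktop (angle between steel_beaker's own z axis and vertical above 1.4 rad and height (world z) of steel_beaker above 0.1 m), for 0.2 s.
At the end, for the whole second after the job is handed in: All three stoppers lie at rest inside the upper drawer, the drawer is still at least 11 cm open, and the steel beaker stands upright (within 0.1 rad) and still on the worktop (underside within 8 mm of it), let go (x of stopper_1 in the frame of upper_drawer_floor between -0.1 and 0.1 m and y of stopper_1 in the frame of upper_drawer_floor between -0.097 and 0.097 m and z of stopper_1 in the frame of upper_drawer_floor between -0.005 and 0.054 m and x of stopper_2 in the frame of upper_drawer_floor between -0.1 and 0.1 m and y of stopper_2 in the frame of upper_drawer_floor between -0.097 and 0.097 m and z of stopper_2 in the frame of upper_drawer_floor between -0.005 and 0.054 m and x of stopper_3 in the frame of upper_drawer_floor between -0.1 and 0.1 m and y of stopper_3 in the frame of upper_drawer_floor between -0.097 and 0.097 m and z of stopper_3 in the frame of upper_drawer_floor between -0.005 and 0.054 m and value of joint upper_drawer above 0.11 m and angle between steel_beaker's own z axis and vertical below 0.1 rad and height (world z) of steel_beaker between -0.008 and 0.008 m and linear speed of steel_beaker below 0.02 m/s and linear speed of each of stopper_1, stopper_2, stopper_3 below 0.03 m/s); the robot touches nothing.
It fails at once if the glass beaker is shoved by more than 4 cm or knocked over (distance of glass_beaker from where it was at the start of the episode above 0.04 m or angle between glass_beaker's own z axis and vertical above 0.5 rad).
It fails at once if the wash bottle is shoved by more than 4 cm or knocked over (distance of wash_bottle from where it was at the start of the episode above 0.04 m or angle between wash_bottle's own z axis and vertical above 0.5 rad).
It also fails if it takes over 67 s, if anything falls off the work surface, if the arm or the gripper's body presses on something with over 40 N, if the wrist force passes 120 N, or if a joint passes its speed limit or range.

## Working session

There is one attempt and no reset: what is moved stays moved. The work goes in short steps, Python scripts to look and compute and a tool call to move; the robot and the scene stay as the last step left them, time stands still between calls to the robot, and variables do not carry over. Pictures are saved under pics/ and viewed, at most 12 in all, crops included, and the job is handed in when it is done.

Besides the shell and the picture viewer there is one more tool, called as name([rows], argument=value, ...), one row to a line, values as JSON. jog_arm: Moves the arm, as the interface text tells. Its arguments: {"type":"object","properties":{"deltas":{"type":"array","items":{"type":"array"}},"squeeze":{"type":"number"}},"required":["deltas"]}

```bash
mkdir -p pics
cat > h.py <<'E'
import numpy as np, cv2
from station import ctrl
def shot(n,f):
    im=ctrl.get_image(n); cv2.imwrite('pics/'+f,im[:,:,::-1]); return im
def ray(n,u,v):
    c=ctrl.get_calibration(n);K=np.array(c['K']);E=np.array(c['extrinsics']);R,t=E[:3,:3],E[:3,3]
    d=R.T@np.linalg.inv(K)@np.array([u,v,1.]); return -R.T@t,d/np.linalg.norm(d)
def onz(n,u,v,z):
    o,d=ray(n,u,v); return o+d*(z-o[2])/d[2]
def tri(a,b):
    (o,d),(p,e)=ray(*a),ray(*b)
    s=np.linalg.lstsq(np.stack([d,-e],1),p-o,rcond=None)[0]
    A,B=o+s[0]*d,p+s[1]*e; return (A+B)/2,np.linalg.norm(A-B)
def proj(n,P):
    c=ctrl.get_calibration(n);E=np.array(c['extrinsics']);q=np.array(c['K'])@(E[:3,:3]@np.array(P)+E[:3,3]); return q[:2]/q[2]
E
python3 - <<'E'
from h import *
np.set_printoptions(precision=4,suppress=True)
shot('scene','s0.png');shot('top','t0.png')
for n in('scene','top'):
    c=ctrl.get_calibration(n);print(c['K'],c['extrinsics'],ray(n,320,200))
print(ctrl.get_obs(),ctrl.hold_point_z)
E
```

```text
[[399.3398   0.     322.1981]
 [  0.     399.3398 202.1729]
 [  0.       0.       1.    ]] [[ 0.832  -0.5547 -0.0088 -0.449 ]
 [-0.4249 -0.6268 -0.6531  0.4546]
 [ 0.3568  0.5472 -0.7572  0.7695]
 [ 0.      0.      0.      1.    ]] (array([ 0.2922, -0.3852,  0.8756]), array([ 0.3545,  0.5536, -0.7536]))
[[493.6653   0.     316.1156]
 [  0.     493.6653 191.2719]
 [  0.       0.       1.    ]] [[ 0.0284 -0.9991  0.0315  0.1222]
 [-0.9949 -0.0313 -0.0962  0.6347]
 [ 0.0971 -0.0286 -0.9949  1.2942]
 [ 0.      0.      0.      1.    ]] (array([0.5023, 0.1789, 1.3447]), array([ 0.0797, -0.037 , -0.9961]))
{'t': 0.1, 'q': array([ 1.154 ,  0.0533,  1.6141, -0.    ,  1.476 , -0.119 ]), 'dq': array([-0.0012, -0.0012, -0.0032, -0.0033, -0.0006,  0.0015]), 'effort': array([  0.0001, -39.4903, -37.1364,  -0.0001,   0.0039,   0.    ]), 'tool_pos': array([0.1832, 0.597 , 0.2302]), 'tool_rot': array([-0.4659, -3.1064,  0.0028]), 'contact_force': array([ 0.4714, -0.0234, -0.3356]), 'wrist_torque': array([ 0.0197, -0.0611,  0.014 ]), 'grip_force': 0.0, 'opening': 0.0857636748973835} 0.0187
```

View pics/s0.png

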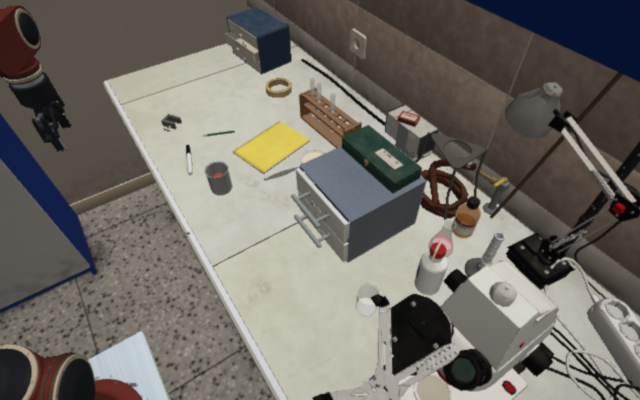

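View pics/t0.png

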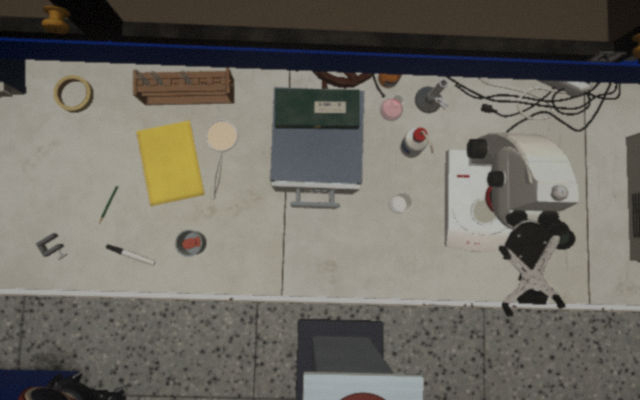

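The scene view shows the cabinet, with its handle bar at about (308,226), and the steel beaker at (218,178). In the top view the handle bar is at about (315,206), the steel beaker at (191,242), the glass beaker at (400,203) and the wash bottle at (416,140). Next I'll measure on enlarged crops.

Run:
```python
from h import *
s=cv2.imread('pics/s0.png');t=cv2.imread('pics/t0.png')
a=cv2.resize(s[140:260,190:350],None,fx=5,fy=5,interpolation=cv2.INTER_CUBIC)
b=cv2.resize(t[170:260,165:325+50],None,fx=3.8,fy=3.8,interpolation=cv2.INTER_CUBIC)
for im,x0,y0,f in((a,190,140,5),(b,165,170,3.8)):
    for k in range(0,220,20):
        cv2.putText(im,str(x0+k),(int(k*f),10),0,.4,(0,0,255),1);cv2.line(im,(int(k*f),0),(int(k*f),im.shape[0]),(0,0,255),1) 
        cv2.putText(im,str(y0+k),(0,int(k*f)+10),0,.4,(0,0,255),1);cv2.line(im,(0,int(k*f)),(im.shape[1],int(k*f)),(0,0,255),1)
cv2.imwrite('pics/c1.png',a);cv2.imwrite('pics/c2.png',b)
```

```text
(no output)
```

View pics/c1.png

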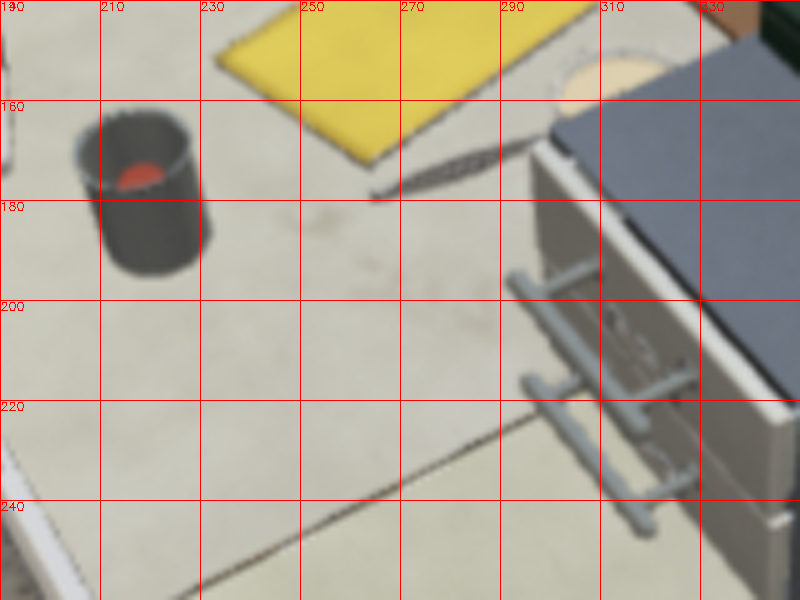

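View pics/c2.png

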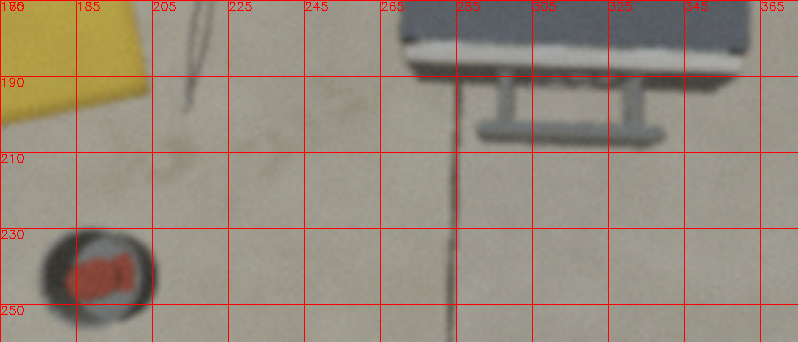

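Crops. Upper handle ends: scene (292.5,195) and (318,225), top (291.5,204) and (339,206). Beaker rim centre: about (216.5,170) in scene and (190,242) in top. A red stopper shows inside the beaker.

Run:
```python
from h import *
np.set_printoptions(precision=4,suppress=True)
L=tri(('scene',292.8,195),('top',291.8,204));R=tri(('scene',318.3,225),('top',338.8,206));print('handle',L,R)
d=R[0]-L[0];print(np.linalg.norm(d),'yaw of pull normal',np.arctan2(d[0],-d[1]))
print('front top corners',tri(('scene',297,169),('top',271.5,184)),tri(('scene',348,222),('top',361,186)))
print('rim',tri(('scene',216.7,170),('top',190,242.5)))
for p in [(216.7,170)]: print(onz('scene',*p,.078))
print('rim top z.078',onz('top',190,242.5,.078), [onz('top',*p,.078) for p in((175.5,242),(205.5,242),(190,230),(190,255.5))])
print('scene base bottom',onz('scene',220,194.5,0))
print('glass',onz('top',400,203,.05),'wash',onz('top',417,140,.1))
print('stand',onz('top',535,255,.2), 'edge',onz('top',300,297,0))
for P in [(.5,.4,.0),(.5,.4,.078)]: print(proj('top',P),proj('scene',P))
```

```text
handle (array([0.5877, 0.2021, 0.1463]), np.float64(0.0028816194656700097)) (array([0.5866, 0.0876, 0.1499]), np.float64(0.004062352738534947))
0.11460110873437808 yaw of pull normal -0.009721026226930074
front top corners (array([0.632 , 0.2517, 0.1707]), np.float64(0.0021561867664873146)) (array([0.6334, 0.0381, 0.18  ]), np.float64(0.003313606091527021))
rim (array([0.4859, 0.4577, 0.0804]), np.float64(0.0004965444608632171))
[0.4867 0.4601 0.078 ]
rim top z.078 [0.4856 0.4583 0.078 ] [array([0.4858, 0.4948, 0.078 ]), array([0.488 , 0.4193, 0.078 ]), array([0.5171, 0.4599, 0.078 ]), array([0.453 , 0.4566, 0.078 ])]
scene base bottom [ 0.4715  0.4418 -0.    ]
glass [ 0.6045 -0.081   0.05  ] wash [ 0.7647 -0.1131  0.1   ]
stand [ 0.4807 -0.3692  0.2   ] edge [0.3477 0.1754 0.    ]
[218.4751 237.5389] [234.9396 199.2481]
[213.3992 237.4482] [230.039  180.7256]
```

jog_arm([
  [0.3,[0.8,-0.9,0.1],[0,0,-0.405]],
  [0.3,[0.8,-0.9,0.1],[0,0,-0.405]],
  [0.3,[0.8,-0.9,0.1],[0,0,-0.405]],
  [0.3,[0.8,-0.9,0.1],[0,0,-0.405]],
  [0.3,[0.8,-0.9,0.1],[0,0,-0.405]],
  [0.3,[0.8,-0.9,0.1],[0,0,-0.405]],
  [0.3,[0.8,-0.9,0.1],[0,0,-0.405]],
  [0.3,[0.8,-0.9,0.1],[0,0,-0.405]],
  [0.3,[0.8,-0.9,0.1],[0,0,-0.405]],
  [0.3,[0.8,-0.9,0.1],[0,0,-0.405]],
  [0.3,[0.8,-0.9,0.1],[0,0,-0.405]],
  [0.3,[0.8,-0.9,0.1],[0,0,-0.405]],
], squeeze=30)

```text
t: 1.1
tool_pos: [0.5053, 0.2343, 0.2712]
tool_rot: [2.224, 2.217, -0.001]
contact_force: [0.7, 1.2, 0.0]
opening: 0.0298
grip_force: 0.0
```

jog_arm([
  [0.3,[0.205,-0.225,0],[0,0,0]],
  [0.3,[0.205,-0.225,0],[0,0,0]],
  [0.3,[0.205,-0.225,0],[0,0,0]],
  [0.3,[0.205,-0.225,0],[0,0,0]],
  [0.3,[0.205,-0.225,-0.1],[0,0,0]],
  [0.3,[0.205,-0.225,-0.2],[0,0,0]],
  [0.3,[0.205,-0.225,-0.2],[0,0,0]],
])

```text
t: 1.68
tool_pos: [0.5797, 0.1465, 0.1809]
tool_rot: [-2.214, -2.214, 0.021]
contact_force: [-1.3, -0.1, -2.0]
opening: 0.0298
grip_force: 0.0
```

Run:
```python
from h import *
s=shot('scene','s1.png')
cv2.imwrite('pics/c3.png',cv2.resize(s[130:250,250:410,::-1],None,fx=5,fy=5,interpolation=cv2.INTER_CUBIC))
print(ctrl.get_obs()['tool_pos'],ctrl.get_obs()['q'])
```

```text
[0.58136831 0.14697725 0.18500633] [1.23532283e-01 3.36361533e-02 1.71087118e+00 7.97132634e-05
 1.40950730e+00 1.23035197e-01]
```

View pics/c3.png

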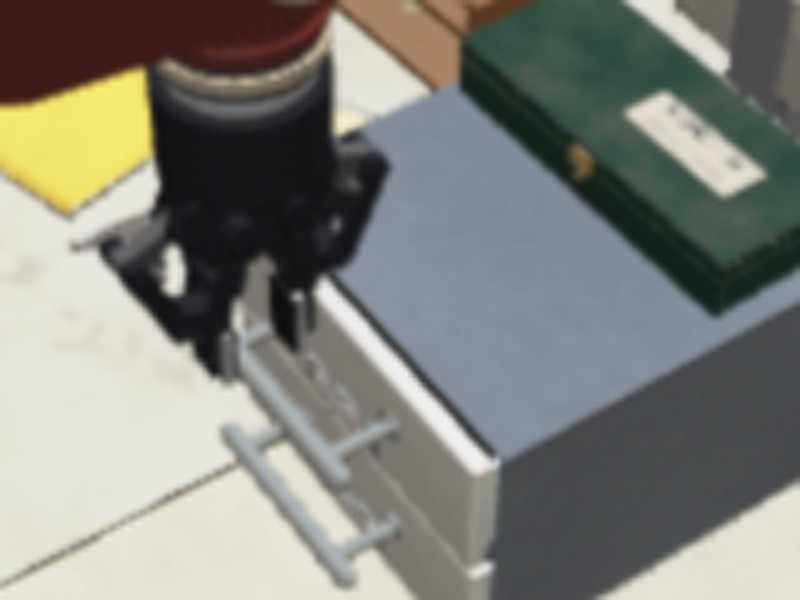

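The fingers hang just above the upper bar, one in front of it and one behind, at crop points (225,375) and (290,345). I'll check this numerically against the bar's pixel line.

Run:
```python
from h import *
np.set_printoptions(precision=4,suppress=True)
for z in(.138,.141,.145,.148): print(z,onz('scene',292.8,195,z),onz('scene',318.3,225,z),onz('top',291.8,204,z),onz('top',338.8,206,z))
# finger tips now (0.5814,.147,.185): predicted vs seen
print([proj('scene',(0.5814+dx,.147,.185)) for dx in(-.02,0,.02)], 'seen',[250+225/5,130+375/5],[250+290/5,130+345/5])
print('front top corner now', onz('scene',250+495/5,130+460/5,.175))
```

```text
0.138 [0.5924 0.2083 0.138 ] [0.5934 0.0946 0.138 ] [0.587  0.2028 0.138 ] [0.5856 0.0875 0.138 ]
0.141 [0.5912 0.2059 0.141 ] [0.5922 0.0927 0.141 ] [0.5867 0.2028 0.141 ] [0.5854 0.0878 0.141 ]
0.145 [0.5896 0.2027 0.145 ] [0.5905 0.0901 0.145 ] [0.5865 0.2027 0.145 ] [0.5851 0.0881 0.145 ]
0.148 [0.5884 0.2002 0.148 ] [0.5893 0.0881 0.148 ] [0.5863 0.2026 0.148 ] [0.5849 0.0883 0.148 ]
[array([293.6141, 203.5416]), array([301.0805, 199.8318]), array([308.4316, 196.1792])] seen [295.0, 205.0] [308.0, 199.0]
front top corner now [0.6393 0.0393 0.175 ]
```

jog_arm([
  [0.3,[0.005,0,-0.08],[0,0,0]],
  [0.3,[0.005,0,-0.16],[0,0,0]],
  [0.3,[0.005,0,-0.16],[0,0,0]],
  [0.3,[0.005,0,-0.16],[0,0,0]],
])

```text
t: 2.07
tool_pos: [0.5887, 0.148, 0.1299]
tool_rot: [2.219, 2.221, 0.004]
contact_force: [-0.6, 0.8, -0.7]
opening: 0.0295
grip_force: 0.0
```

jog_arm([
  [1,[0,0,0],[0,0,0]],
  [1,[0,0,0],[0,0,0]],
  [1,[0,0,0],[0,0,0]],
  [1,[0,0,0],[0,0,0]],
  [1,[0,0,0],[0,0,0]],
  [1,[0,0,0],[0,0,0]],
], squeeze=40)

```text
t: 2.57
tool_pos: [0.5886, 0.1479, 0.1298]
tool_rot: [2.219, 2.221, 0.005]
contact_force: [-0.5, 1.1, 6.7]
opening: 0.0104
grip_force: 39.2
```

jog_arm([
  [1,[-0.03,0,0],[0,0,0]],
  [1,[-0.06,0,0],[0,0,0]],
  [1,[-0.09,0,0],[0,0,0]],
  [1,[-0.12,0,0],[0,0,0]],
  [1,[-0.15,0,0],[0,0,0]],
  [1,[-0.18,0,0],[0,0,0]],
  [1,[-0.21,0,0],[0,0,0]],
  [1,[-0.24,0,0],[0,0,0]],
  [1,[-0.27,0,0],[0,0,0]],
  [1,[-0.3,0,0],[0,0,0]],
  [1,[-0.33,0,0],[0,0,0]],
  [1,[-0.335,0,0],[0,0,0]],
])

```text
t: 3.57
tool_pos: [0.4539, 0.1484, 0.1298]
tool_rot: [2.219, 2.221, 0.007]
contact_force: [1.6, 2.9, 5.1]
opening: 0.0101
grip_force: 40.6
```

jog_arm([
  [1,[0,0,0],[0,0,0]],
  [1,[0,0,0],[0,0,0]],
  [1,[0,0,0],[0,0,0]],
])

```text
t: 3.82
tool_pos: [0.4544, 0.1484, 0.1297]
tool_rot: [2.22, 2.222, 0.006]
contact_force: [-1.0, 2.1, 7.9]
opening: 0.0102
grip_force: 40.9
```

Run:
```python
from h import *
s=shot('scene','s2.png')
cv2.imwrite('pics/c4.png',cv2.resize(s[130:270,220:410,::-1],None,fx=4,fy=4,interpolation=cv2.INTER_CUBIC))
print(ctrl.get_obs())
```

```text
{'t': 3.8667, 'q': array([ 1.58877267e-01, -2.26448936e-01,  2.04840612e+00,  1.77527727e-03,
        1.31617521e+00,  1.57628287e-01]), 'dq': array([ 0.00035123,  0.00188382, -0.0018286 ,  0.00068096,  0.00013246,
       -0.00181991]), 'effort': array([ -1.35428511, -21.87613964, -31.38560414,  -0.71843756,
        -0.24625288,  -0.03611158]), 'tool_pos': array([0.45445009, 0.14844824, 0.12974108]), 'tool_rot': array([2.22009179, 2.22187923, 0.00598423]), 'contact_force': array([-0.72552176,  2.98913085,  7.15551357]), 'wrist_torque': array([ 0.42321032,  0.16657248, -0.0040902 ]), 'grip_force': 40.87312459945679, 'opening': 0.010498698693491574}
```

View pics/c4.png

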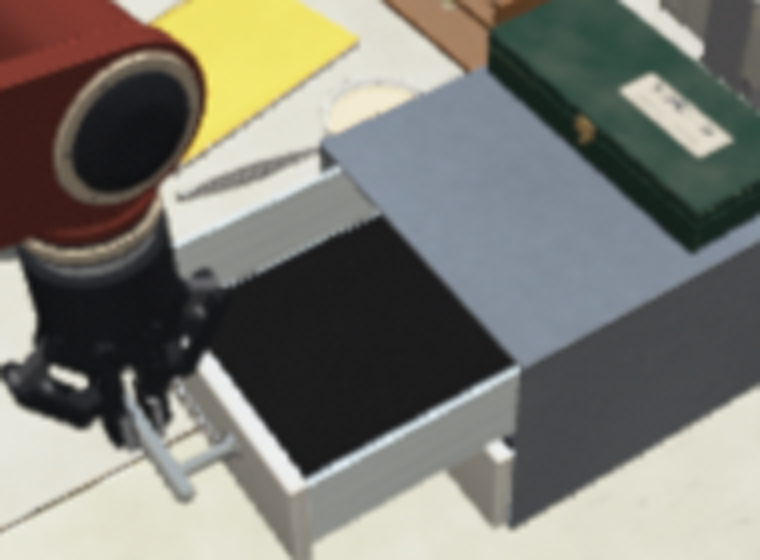

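The drawer is open about 0.134 m and the grip is still on the bar. Next I release the handle, rise, and move toward the beaker.

jog_arm([
  [0.3,[0,0,0],[0,0,0]],
  [0.3,[0,0,0],[0,0,0]],
  [0.3,[0,0,0],[0,0,0]],
  [0.3,[0,0,0.1],[0,0,0]],
  [0.3,[0,0,0.2],[0,0,0]],
  [0.3,[0,0,0.3],[0,0,0.03]],
  [0.3,[0,0.1,0.35],[0,0,0.07]],
  [-1,[0,0.2,0.4],[0,0,0.11]],
  [-1,[-0.03,0.3,0.4],[0,0,0.15]],
  [-1,[-0.06,0.4,0.4],[0,0,0.19]],
  [-1,[-0.09,0.5,0.4],[0,0,0.23]],
  [-1,[-0.1,0.55,0.4],[0,0,0.27]],
])

```text
t: 4.87
tool_pos: [0.4117, 0.3703, 0.2868]
tool_rot: [-1.103, -2.941, 0.0]
contact_force: [-0.0, -0.1, -0.5]
opening: 0.0853
grip_force: 0.0
```

Run:
```python
from h import *
o=ctrl.get_obs();print(o['q'],o['tool_pos'],o['tool_rot'],o['opening'])
D=[((.0533,1.6141),(.6245,.2302)),((.0336,1.7109),(.6174,.185)),((-.2264,2.0484),(.4781,.1297)),((o['q'][1],o['q'][2]),(np.hypot(*o['tool_pos'][:2]),o['tool_pos'][2]))]
D[1]=D[1][0],(np.hypot(.58137,.14698),.185)
A=[];y=[]
for (a,b),(r,z) in D:
    A+=[[1,0,np.sin(a),np.sin(a+b),np.cos(a+b)],[0,1,np.cos(a),np.cos(a+b),-np.sin(a+b)]];y+=[r,z]
s=np.linalg.lstsq(np.array(A),np.array(y),rcond=None);print(s[0],np.array(A)@s[0]-y)
```

```text
[ 5.97649902e-01 -1.44429574e-01  1.71186784e+00  8.32755338e-04
  1.57485112e+00 -2.55700594e-01] [0.41166567 0.37025797 0.28680918] [-1.10256191e+00 -2.94060602e+00  1.40119417e-04] 0.08529100586244175
[ 0.00241033 -0.02691495  0.41193738  0.61070048  0.09586428] [-1.53716093e-03 -8.40682981e-05  1.52902287e-03 -1.79993791e-04
 -4.53603543e-04  1.52804028e-04  4.61741605e-04  1.11258061e-04]
```

jog_arm([
  [-1,[0,0,0],[0,0,0.47]],
  [-1,[0,0,0],[0,0,0.47]],
  [-1,[0,0,0],[0,0,0.47]],
  [-1,[0,0,0],[0,0,0.47]],
  [-1,[0,0,0],[0,0,0.47]],
  [-1,[0,0,0],[0,0,0.47]],
  [-1,[0,0,0],[0,0,0.47]],
  [-1,[0,0,0],[0,0,0.47]],
  [-1,[0,0,0],[0,0,0.47]],
  [-1,[0,0,0],[0,0,0.47]],
  [-1,[0,0,0],[0,0,0.47]],
  [-1,[0,0,0],[0,0,0.47]],
])

```text
t: 5.87
tool_pos: [0.4132, 0.3672, 0.2865]
tool_rot: [1.159, -2.918, 0.001]
contact_force: [0.4, -0.1, 0.1]
opening: 0.0854
grip_force: 0.0
```

jog_arm([
  [-1,[0,0,0],[0.286,-0.303,0]],
  [-1,[0,0,0],[0.286,-0.303,0]],
  [-1,[0,0,0],[0.286,-0.303,0]],
  [-1,[0,0,0],[0.286,-0.303,0]],
  [-1,[0,0,0],[0.286,-0.303,0]],
  [-1,[0,0,0],[0.286,-0.303,0]],
  [-1,[0,0,0],[0.286,-0.303,0]],
  [-1,[0,0,0],[0.286,-0.303,0]],
  [-1,[0,0,0],[0.286,-0.303,0]],
  [-1,[0,0,0],[0.286,-0.303,0]],
  [-1,[0,0,0],[0.286,-0.303,0]],
  [-1,[0,0,0],[0.286,-0.303,0]],
])

```text
t: 6.87
tool_pos: [0.4126, 0.3666, 0.284]
tool_rot: [-0.683, 1.738, 0.532]
contact_force: [-0.8, 0.1, 1.1]
opening: 0.0851
grip_force: 0.0
```

```bash
cat >> h.py <<'E'
from scipy.spatial.transform import Rotation as Ro
def st():
    o=ctrl.get_obs();R=Ro.from_rotvec(o['tool_rot']).as_matrix()
    print('t',o['t'],'pos',o['tool_pos'],'q',o['q'],'op',o['opening'],'gf',o['grip_force'],'F',o['contact_force']);print('x',R[:,0],'y',R[:,1],'z',R[:,2]);return o,R
np.set_printoptions(precision=4,suppress=True)
E
python3 -c "
from h import *
st()"
```

```text
t 6.8667 pos [0.4126 0.3666 0.284 ] q [ 0.4325 -0.8645  2.5387  1.0802  0.3551 -2.7038] op 0.08513258613206884 gf 0.0 F [-0.7803  0.1257  1.0671]
x [-0.1936 -0.1732 -0.9657] y [-0.6845  0.729   0.0065] z [ 0.7028  0.6622 -0.2597]
```

```bash
cat > k.py <<'E'
from h import *
from scipy.optimize import least_squares
D=[([1.154,.0533,1.6141,0,1.476,-.119],[.1832,.597,.2302]),([.12353,.03364,1.71087,.00008,1.40951,.12304],[.58137,.14698,.18501]),
([.158877,-.226449,2.048406,.001775,1.316175,.157628],[.45445,.148448,.129741]),([.59765,-.14443,1.711868,.00083,1.57485,-.2557],[.411666,.370258,.286809]),
([.4325,-.8645,2.5387,1.0802,.3551,-2.7038],[.4126,.3666,.284])]
def E(ax,a): return Ro.from_euler(ax,a).as_matrix()
def fk(q,p):
    a0,h,a,b,e,c=p; F=E('z',q[0])@E('y',q[1]+q[2]);W=F@E('z',q[3])@E('y',q[4])
    return E('z',q[0])@(np.array([a0,0,h])+E('y',q[1])@[0,0,a])+F@[e,0,b]+W@[0,0,c], W@E('z',q[5])@E('z',np.pi/2)
def fit(): return least_squares(lambda p:np.concatenate([fk(q,p)[0]-x for q,x in D]+[(p-[0,.3,.45,.45,0,.25])*1e-4]),[0,.3,.45,.45,0,.25])
lo=np.array([-3.01,-1.01,.06,-1.02,.09,-3.14]);hi=np.array([3.01,2.22,2.58,4.17,2.62,3.14])
def ik(pos,R,p,q0,reg=0.):
    f=lambda q:np.concatenate([(fk(q,p)[0]-pos)*5,(Ro.from_matrix(fk(q,p)[1].T@R).as_rotvec())])
    s=least_squares(f,np.clip(q0,lo+.01,hi-.01),bounds=(lo,hi));return s.x,np.abs(s.fun).max()
P=fit().x
def Rt(az,el,roll=0,flip=1):  # tool pointing azimuth az, el below horizontal; y_t=flip*e_t then roll about z_t (deg)
    az,el=np.radians([az,el]);z=np.array([np.cos(el)*np.cos(az),np.cos(el)*np.sin(az),-np.sin(el)]);y=flip*np.array([-np.sin(az),np.cos(az),0])
    return np.stack([np.cross(y,z),y,z],1)@E('z',np.radians(roll))
E
python3 - <<'E'
from k import *
print(P,fit().cost,[np.round(fk(q,P)[0]-x,4) for q,x in D])
print(fk(D[-1][0],P)[1])
g=np.array([.486,.459,.046])
for el in(10,15,25,35,45):
  for az in(30,43,55):
    R=Rt(az,el)
    for back in(0,.12):
      r=[]
      for q4,q6 in((0,-1.5),(3.1,1.5),(1.5,-3),(-.9,-1)):
        q,e=ik(g+(.0227-back)*R[:,2],R,P,[np.radians(43),0,2,q4,.4,q6])
        if e<1e-3:r.append(q)
      r and print(el,az,back,*[np.round(x,2) for x in r])
E
```

```text
[0.0358 0.1768 0.5506 0.5801 0.0733 0.3724] 0.012695223398965982 [array([ 0.0738, -0.0166, -0.0049]), array([ 0.0224, -0.072 , -0.0028]), array([-0.0032, -0.0755, -0.004 ]), array([ 0.0318, -0.068 , -0.0089]), array([ 0.0183, -0.0419,  0.0206])]
[[-0.1936 -0.6845  0.7028]
 [-0.1732  0.729   0.6622]
 [-0.9657  0.0065 -0.2597]]
10 30 0 [0.99 0.4  2.46 3.65 1.14 1.43]
10 43 0 [0.76 0.39 2.49 3.16 1.13 1.57]
10 55 0 [0.55 0.4  2.46 2.7  1.14 1.69]
15 30 0 [0.98 0.3  2.46 3.69 0.97 1.37]
15 43 0 [0.76 0.29 2.49 3.16 0.94 1.57]
15 55 0 [0.56 0.3  2.46 2.66 0.97 1.75]
25 30 0 [0.96 0.15 2.43 3.83 0.64 1.18]
25 43 0 [0.76 0.12 2.45 3.16 0.57 1.56]
25 55 0 [0.58 0.14 2.43 2.53 0.63 1.92]
35 43 0 [0.76 0.02 2.39 3.18 0.23 1.54]
35 55 0 [0.61 0.04 2.37 2.16 0.35 2.32]
35 55 0.12 [ 0.5  -0.32  2.48  1.38  0.38  3.07]
45 30 0.12 [ 0.98 -0.31  2.34 -0.72  0.49 -0.58] [ 0.98 -0.31  2.34 -0.72  0.49 -0.58] [ 0.98 -0.31  2.34 -0.72  0.49 -0.58]
45 43 0.12 [ 0.76 -0.36  2.37 -0.03  0.34 -1.54] [ 0.76 -0.36  2.37 -0.03  0.34 -1.54] [ 0.76 -0.36  2.37 -0.03  0.34 -1.54]
45 55 0 [ 0.64  0.    2.28  1.16  0.25 -2.95] [ 0.64  0.    2.28  1.16  0.25 -2.95] [ 0.64  0.    2.28  1.16  0.25 -2.95]
45 55 0.12 [ 0.56 -0.32  2.35  0.66  0.46 -2.47] [ 0.56 -0.32  2.35  0.66  0.46 -2.47] [ 0.56 -0.32  2.35  0.66  0.46 -2.47]
```

```bash
python3 - <<'E'
s=open('k.py').read()
s=s.replace("a0,h,a,b,e,c=p;","a0,h,a,b,e,c,d,w=p;").replace("[0,0,a])+F@[e,0,b]+W@[0,0,c]","[0,0,a])+F@[e,d,b]+W@[w,0,c]").replace("[0,.3,.45,.45,0,.25]","[0,.3,.45,.45,0,.25,.07,0]")
open('k.py','w').write(s)
E
python3 - <<'E'
from k import *
print(P,fit().cost,[np.round(fk(q,P)[0]-x,4) for q,x in D])
g=np.array([.486,.459,.046])
for el in(15,25,35,45):
  for az in(30,45,60,90):
    for fl in(1,-1):
     R=Rt(az,el,0,fl)
     for back in(0,.12):
      r=[]
      for q4,q6 in((0,-1.5),(0,1.5),(3.1,1.5),(3.1,-1.5),(1.5,-3),(1.5,0),(-.9,-1)):
        q,e=ik(g+(.0227-back)*R[:,2],R,P,[np.radians(35),0,2,q4,.4,q6])
        if e<1e-3 and not any(np.allclose(q,x,atol=.05) for x in r):r.append(q)
      r and print(el,az,fl,back,*[np.round(x,2) for x in r])
E
```

```text
[ 0.      0.2379  0.4265  0.6099  0.0957  0.2795  0.0742 -0.    ] 7.91770173603736e-10 [array([-0.,  0.,  0.]), array([ 0., -0., -0.]), array([-0., -0.,  0.]), array([ 0., -0., -0.]), array([ 0., -0., -0.])]
15 30 1 0 [0.72 0.28 2.19 3.45 0.65 1.37]
15 30 1 0.12 [ 0.79 -0.04  2.45  3.59  0.63  1.27]
15 30 -1 0 [ 0.72  0.28  2.19  3.45  0.65 -1.77]
15 30 -1 0.12 [ 0.79 -0.04  2.45  3.59  0.63 -1.87]
15 45 1 0 [0.56 0.26 2.21 2.79 0.66 1.8 ]
15 45 1 0.12 [ 0.48 -0.09  2.5   2.62  0.63  1.92]
15 45 -1 0 [ 0.56  0.26  2.21  2.79  0.66 -1.35]
15 45 -1 0.12 [ 0.48 -0.09  2.5   2.62  0.63 -1.22]
15 60 1 0 [0.42 0.29 2.17 2.24 0.8  2.11]
15 60 1 0.12 [ 0.22 -0.01  2.43  1.99  0.89  2.25]
15 60 -1 0 [ 0.42  0.29  2.17  2.24  0.8  -1.03]
15 60 -1 0.12 [ 0.22 -0.01  2.43  1.99  0.89 -0.9 ]
15 90 1 0 [0.27 0.44 1.96 1.58 1.2  2.35]
15 90 1 0.12 [0.04 0.31 2.05 1.41 1.36 2.37]
15 90 -1 0 [ 0.27  0.44  1.96  1.58  1.2  -0.79]
15 90 -1 0.12 [ 0.04  0.31  2.05  1.41  1.36 -0.77]
25 30 1 0 [0.71 0.19 2.18 3.6  0.39 1.22]
25 30 1 0.12 [ 0.77 -0.2   2.43  3.96  0.31  0.88]
25 30 -1 0 [ 0.71  0.19  2.18
[... 1299 characters left out ...]
2.25 -0.38  0.4  -1.08]
45 30 -1 0 [ 0.69  0.11  2.08 -0.62  0.21  2.3 ]
45 30 -1 0.12 [ 0.73 -0.26  2.25 -0.38  0.4   2.06]
45 45 1 0 [ 0.59  0.1   2.1   0.68  0.22 -2.38]
45 45 1 0.12 [ 0.55 -0.3   2.28  0.42  0.42 -2.12]
45 45 -1 0 [0.59 0.1  2.1  0.68 0.22 0.77]
45 45 -1 0.12 [ 0.55 -0.3   2.28  0.42  0.42  1.02]
45 60 1 0 [ 0.5   0.12  2.07  1.03  0.44 -2.96]
45 60 1 0.12 [ 0.4  -0.24  2.24  0.81  0.64 -2.76]
45 60 -1 0 [0.5  0.12 2.07 1.03 0.44 0.18]
45 60 -1 0.12 [ 0.4  -0.24  2.24  0.81  0.64  0.38]
45 90 1 0 [0.39 0.25 1.92 0.99 0.9  2.91]
45 90 1 0.12 [0.23 0.02 2.   0.88 1.1  2.96]
45 90 -1 0 [ 0.39  0.25  1.92  0.99  0.9  -0.23]
45 90 -1 0.12 [ 0.23  0.02  2.    0.88  1.1  -0.18]
```

```bash
cat >> k.py <<'E'
from scipy.spatial.transform import Slerp
def track(q,wps,n=12):
    pos,R=fk(q,P)
    for wp,WR in wps:
        sl=Slerp([0,1],Ro.from_matrix([R,WR]))
        m=0;em=0
        for k in range(1,n+1):
            q2,e=ik(pos+(np.array(wp)-pos)*k/n,sl(k/n).as_matrix(),P,q);m=np.maximum(m,np.abs(q2-q));em=max(em,e);q=q2
        dv=Ro.from_matrix(WR@R.T).as_rotvec()
        print('q',np.round(q,2),'maxstep',np.round(m.max(),2),'err',round(em,4),'| shift',np.round((np.array(wp)-pos)/.4,3),'turn',np.round(dv/np.pi,3),'deg',round(np.degrees(np.linalg.norm(dv))))
        pos,R=np.array(wp),WR
    return q
E
python3 - <<'E'
from k import *
q=ctrl.get_obs()['q'];p=ctrl.get_obs()['tool_pos']
g=np.array([.486,.459,.046])
for az in(45,52,60):
    print('az',az);z=Rt(az,15)[:,2]
    pre=g-.0973*z;gr=g+.0227*z
    q1=track(q,[(p,Rt(az,15,90)),(p,Rt(az,15,179.9)),(pre,Rt(az,15,179.9)),(gr,Rt(az,15,179.9)),(gr+[0,0,.23],Rt(az,15,179.9))])
    print(pre,gr)
    for az2 in(az,az-25,):
        c=np.array([.575,.205,.25]);R=Rt(az2,15,180)
        track(q1,[(c+.0227*R[:,2],R),(c+.0227*R[:,2],Rt(az2,15,240)),(c+.0227*R[:,2],Rt(az2,15,305)),(c+.0227*R[:,2],Rt(az2,15,320))])
E
```

```text
az 45
q [ 0.4  -0.86  2.54  1.15  0.4  -1.22] maxstep 0.13 err 0.0 | shift [0. 0. 0.] turn [ 0.345  0.334 -0.121] deg 89
q [ 0.4  -0.86  2.54  1.15  0.4   0.35] maxstep 0.13 err 0.0 | shift [0. 0. 0.] turn [ 0.341  0.341 -0.129] deg 90
q [ 0.48 -0.09  2.5   2.62  0.63 -1.23] maxstep 0.18 err 0.0 | shift [ 0.017  0.065 -0.532] turn [0. 0. 0.] deg 0
q [ 0.56  0.26  2.21  2.79  0.66 -1.35] maxstep 0.04 err 0.0 | shift [ 0.205  0.205 -0.078] turn [0. 0. 0.] deg 0
q [ 0.56 -0.29  2.22  1.96  0.23 -0.46] maxstep 0.16 err 0.0 | shift [0.    0.    0.575] turn [0. 0. 0.] deg 0
[0.4195 0.3925 0.0712] [0.5015 0.4745 0.0401]
q [-0.11 -0.31  2.28  1.57  0.86 -0.31] maxstep 0.09 err 0.0 | shift [ 0.223 -0.635 -0.065] turn [ 0.  0. -0.] deg 0
q [-0.11 -0.31  2.28  1.57  0.86  0.74] maxstep 0.09 err 0.0 | shift [0. 0. 0.] turn [ 0.228  0.228 -0.086] deg 60
q [-0.11 -0.31  2.28  1.57  0.86  1.87] maxstep 0.09 err 0.0 | shift [0. 0. 0.] turn [ 0.247  0.247 -0.093] deg 65
q [-0.11 -0.31  2.28  1.57  0.86  2.13] maxstep 0.02 err 0.0 | shift [0. 0. 0.] turn [ 0.057  0.057 -0.022] deg 15
q [ 0.13 -0.44  2
[... 2864 characters left out ...]
 [-0.19 -0.16  2.17  1.46  1.16  1.82] maxstep 0.09 err 0.0 | shift [0. 0. 0.] turn [ 0.174  0.302 -0.093] deg 65
q [-0.19 -0.16  2.17  1.46  1.16  2.08] maxstep 0.02 err 0.0 | shift [0. 0. 0.] turn [ 0.04   0.07  -0.022] deg 15
q [-0.03 -0.39  2.34  1.66  0.62 -0.29] maxstep 0.04 err 0.0 | shift [ 0.24  -0.651 -0.065] turn [ 0.     0.    -0.139] deg 25
q [-0.03 -0.39  2.34  1.66  0.62  0.75] maxstep 0.09 err 0.0 | shift [0. 0. 0.] turn [ 0.264  0.185 -0.086] deg 60
q [-0.03 -0.39  2.34  1.66  0.62  1.89] maxstep 0.09 err 0.0 | shift [0. 0. 0.] turn [ 0.286  0.2   -0.093] deg 65
q [-0.03 -0.39  2.34  1.66  0.62  2.15] maxstep 0.02 err 0.0 | shift [0. 0. 0.] turn [ 0.066  0.046 -0.022] deg 15
```

jog_arm([
  [-1,[0,0,0],[0.31,0.34,-0.086]],
  [-1,[0,0,0],[0.31,0.34,-0.086]],
  [-1,[0,0,0],[0.31,0.34,-0.086]],
  [-1,[0,0,0],[0.31,0.34,-0.086]],
  [-1,[0,0,0],[0.31,0.34,-0.086]],
  [-1,[0,0,0],[0.31,0.34,-0.086]],
  [-1,[0,0,0],[0.31,0.34,-0.086]],
  [-1,[0,0,0],[0.31,0.34,-0.086]],
  [-1,[0,0,0],[0.31,0.34,-0.086]],
  [-1,[0,0,0],[0.31,0.34,-0.086]],
  [-1,[0,0,0],[0.31,0.34,-0.086]],
  [-1,[0,0,0],[0.31,0.34,-0.086]],
])

```text
t: 7.87
tool_pos: [0.4133, 0.3672, 0.2864]
tool_rot: [0.663, 2.101, 1.576]
contact_force: [0.6, 0.1, -0.5]
opening: 0.0853
grip_force: 0.0
```

Run:
```python
from k import *
o,R=st();p=o['tool_pos'];g=np.array([.486,.459,.046]);z=Rt(52,15)[:,2]
track(o['q'],[([.42,.375,.25],Rt(52,15,179.9)),(g-.0973*z,Rt(52,15,179.9))])
```

```text
t 7.8667 pos [0.4133 0.3672 0.2864] q [ 0.3044 -0.8211  2.5135  1.2795  0.605  -1.4541] op 0.08534919446675115 gf 0.0 F [ 0.5903  0.0848 -0.538 ]
x [-0.7938  0.6059 -0.0536] y [0.118  0.2399 0.9636] z [ 0.5967  0.7585 -0.2619]
q [ 0.32 -0.71  2.52  1.46  0.57 -0.05] maxstep 0.12 err 0.0 | shift [ 0.017  0.019 -0.091] turn [ 0.309  0.392 -0.134] deg 93
q [ 0.34 -0.07  2.48  2.27  0.75 -1.02] maxstep 0.09 err 0.0 | shift [ 0.02   0.025 -0.447] turn [0. 0. 0.] deg 0
```

jog_arm([
  [-1,[0.017,0.019,-0.09],[0.309,0.392,-0.134]],
  [-1,[0.017,0.019,-0.09],[0.309,0.392,-0.134]],
  [-1,[0.017,0.019,-0.09],[0.309,0.392,-0.134]],
  [-1,[0.017,0.019,-0.09],[0.309,0.392,-0.134]],
  [-1,[0.017,0.019,-0.09],[0.309,0.392,-0.134]],
  [-1,[0.017,0.019,-0.09],[0.309,0.392,-0.134]],
  [-1,[0.017,0.019,-0.09],[0.309,0.392,-0.134]],
  [-1,[0.017,0.019,-0.09],[0.309,0.392,-0.134]],
  [-1,[0.017,0.019,-0.09],[0.309,0.392,-0.134]],
  [-1,[0.017,0.019,-0.09],[0.309,0.392,-0.134]],
  [-1,[0.017,0.019,-0.09],[0.309,0.392,-0.134]],
  [-1,[0.017,0.019,-0.09],[0.309,0.392,-0.134]],
])

```text
t: 8.87
tool_pos: [0.4199, 0.3749, 0.2504]
tool_rot: [-1.899, -1.076, -1.547]
contact_force: [-0.4, -1.4, -1.0]
opening: 0.0854
grip_force: 0.0
```

Run:
```python
from k import *
o,R=st();p=o['tool_pos'];g=np.array([.486,.459,.046]);z=Rt(52,15)[:,2]
track(o['q'],[(g-.0973*z,Rt(52,15,179.9)),(g+.0227*z,Rt(52,15,179.9))])
```

```text
t 8.8667 pos [0.4199 0.3749 0.2504] q [ 0.3216 -0.7094  2.5212  1.4583  0.5651 -0.1628] op 0.08540730545883428 gf 0.0 F [-0.4169 -1.3581 -1.0344]
x [0.0606 0.2803 0.958 ] y [ 0.8005 -0.587   0.1211] z [ 0.5963  0.7595 -0.2599]
q [ 0.34 -0.07  2.48  2.27  0.75 -1.02] maxstep 0.08 err 0.0 | shift [ 0.021  0.025 -0.448] turn [ 0.024  0.03  -0.009] deg 7
q [ 0.49  0.27  2.2   2.51  0.72 -1.18] maxstep 0.03 err 0.0 | shift [ 0.178  0.228 -0.078] turn [0. 0. 0.] deg 0
```

jog_arm([
  [-1,[0,0,-0.04],[0.024,0.03,-0.009]],
  [-1,[0.005,0.005,-0.09],[0.024,0.03,-0.009]],
  [-1,[0.007,0.007,-0.14],[0.024,0.03,-0.009]],
  [-1,[0.01,0.01,-0.19],[0.024,0.03,-0.009]],
  [-1,[0.012,0.012,-0.24],[0.024,0.03,-0.009]],
  [-1,[0.015,0.017,-0.29],[0.024,0.03,-0.009]],
  [-1,[0.017,0.02,-0.34],[0.024,0.03,-0.009]],
  [-1,[0.02,0.022,-0.39],[0.024,0.03,-0.009]],
  [-1,[0.021,0.025,-0.43],[0.024,0.03,-0.009]],
  [-1,[0.021,0.025,-0.448],[0.024,0.03,-0.009]],
  [-1,[0.021,0.025,-0.448],[0.024,0.03,-0.009]],
  [-1,[0.021,0.025,-0.448],[0.024,0.03,-0.009]],
])

```text
t: 9.87
tool_pos: [0.4281, 0.3849, 0.0711]
tool_rot: [-1.922, -0.947, -1.479]
contact_force: [-0.1, -0.3, 0.6]
opening: 0.0852
grip_force: 0.0
```

Run:
```python
from k import *
o,R=st();p=o['tool_pos'];g=np.array([.486,.459,.046]);z=Rt(52,15)[:,2]
track(o['q'],[(g+.0227*z,Rt(52,15,179.9))])
a=shot('scene','s3.png');b=shot('top','t3.png')
f=lambda im,x,y:cv2.resize(im[y:y+100,x:x+130,::-1],None,fx=3,fy=3,interpolation=cv2.INTER_CUBIC)
cv2.imwrite('pics/c5.png',np.hstack([f(a,150,130),f(b,140,190)]))
```

```text
t 9.8667 pos [0.4281 0.3849 0.0711] q [ 0.341  -0.0663  2.4826  2.2697  0.7467 -1.0231] op 0.08519643246095988 gf 0.0 F [-0.063  -0.2746  0.5595]
x [0.1545 0.2083 0.9658] y [ 0.7902 -0.6129  0.0058] z [ 0.5931  0.7622 -0.2593]
q [ 0.49  0.27  2.2   2.51  0.72 -1.18] maxstep 0.03 err 0.0 | shift [ 0.178  0.229 -0.078] turn [ 0.001  0.001 -0.001] deg 0
```

View pics/c5.png

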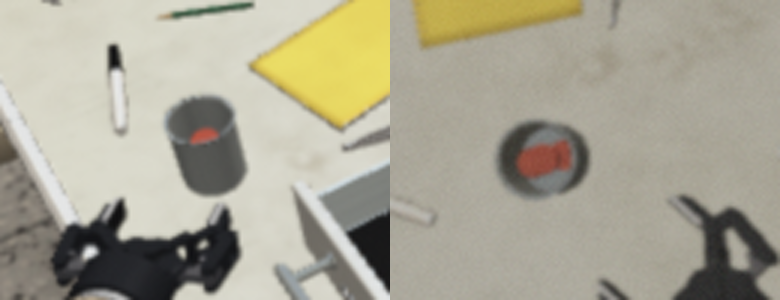

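The fingers face the beaker. The tips are at crop (680,200) and (605,288), with the beaker at (543,158) between their extended lines. I'll advance now.

jog_arm([
  [-1,[0.018,0.023,-0.008],[0,0,0]],
  [-1,[0.036,0.046,-0.016],[0,0,0]],
  [-1,[0.054,0.069,-0.024],[0,0,0]],
  [-1,[0.072,0.092,-0.032],[0,0,0]],
  [-1,[0.09,0.115,-0.04],[0,0,0]],
  [-1,[0.108,0.138,-0.048],[0,0,0]],
  [-1,[0.126,0.161,-0.056],[0,0,0]],
  [-1,[0.126,0.161,-0.056],[0,0,0]],
])

```text
t: 10.63
tool_pos: [0.4807, 0.451, 0.0519]
tool_rot: [-1.917, -0.948, -1.485]
contact_force: [0.1, -0.6, 0.6]
opening: 0.0854
grip_force: 0.0
```

jog_arm([
  [-1,[0.018,0.023,-0.008],[0,0,0]],
  [-1,[0.036,0.046,-0.016],[0,0,0]],
  [-1,[0.052,0.067,-0.022],[0,0,0]],
  [-1,[0.052,0.067,-0.022],[0,0,0]],
])

```text
t: 10.97
tool_pos: [0.501, 0.4774, 0.0425]
tool_rot: [-1.918, -0.947, -1.484]
contact_force: [-0.6, 0.2, -0.6]
opening: 0.0852
grip_force: 0.0
```

Run:
```python
from k import *
o,R=st()
a=shot('scene','s4.png');b=shot('top','t4.png')
f=lambda im,x,y:cv2.resize(im[y:y+100,x:x+130,::-1],None,fx=3,fy=3,interpolation=cv2.INTER_CUBIC)
cv2.imwrite('pics/c6.png',np.hstack([f(a,150,130),f(b,140,190)]))
```

```text
t 10.9667 pos [0.501  0.4774 0.0425] q [ 0.4927  0.2677  2.1972  2.5053  0.719  -1.1839] op 0.08519369406200875 gf 0.0 F [-0.629   0.2324 -0.5844]
x [0.1502 0.2062 0.9669] y [ 0.7904 -0.6126  0.0078] z [ 0.5939  0.7631 -0.2549]
```

View pics/c6.png

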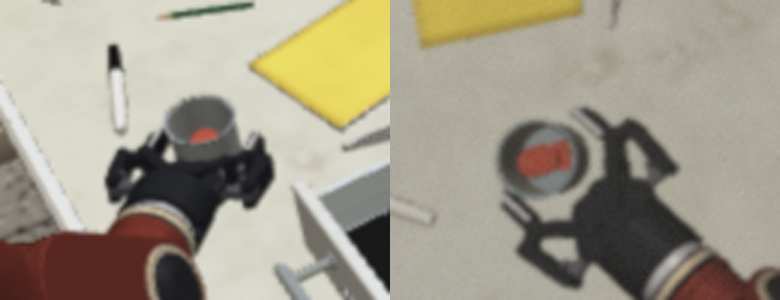

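The beaker stands between the fingers and nothing has been touched. I'll close on it.

jog_arm([
  [1,[0,0,0],[0,0,0]],
  [1,[0,0,0],[0,0,0]],
  [1,[0,0,0],[0,0,0]],
  [1,[0,0,0],[0,0,0]],
  [1,[0,0,0],[0,0,0]],
  [1,[0,0,0],[0,0,0]],
], squeeze=35)

```text
t: 11.57
tool_pos: [0.4997, 0.4762, 0.0411]
tool_rot: [-1.92, -0.947, -1.481]
contact_force: [-2.5, -1.6, 2.0]
opening: 0.0617
grip_force: 41.3
```

jog_arm([
  [1,[0,0,0.02],[0,0,0]],
  [1,[0,0,0.06],[0,0,0]],
  [1,[0,0,0.11],[0,0,0]],
  [1,[0,0,0.16],[0,0,0]],
  [1,[0,0,0.22],[0,0,0]],
  [1,[0,0,0.28],[0,0,0]],
  [1,[0,0,0.34],[0,0,0]],
  [1,[0,0,0.4],[0,0,0]],
  [1,[0,0,0.46],[0,0,0]],
  [1,[0,0,0.52],[0,0,0]],
  [1,[0,0,0.56],[0,0,0]],
  [1,[0,0,0.56],[0,0,0]],
])

```text
t: 12.57
tool_pos: [0.5009, 0.4768, 0.2713]
tool_rot: [-1.914, -0.947, -1.491]
contact_force: [0.1, -0.5, -0.6]
opening: 0.0617
grip_force: 41.0
```

Run:
```python
from k import *
o,R=st();c=np.array([.57,.2,.25])
for az in(27,):
    A=lambda r:Rt(az,15,r)
    w=c+.0227*A(0)[:,2]
    track(o['q'],[(w,A(179.9)),(w,A(240)),(w,A(300)),(w,A(320))])
    for r in(180,240,300,320): # beaker axis = -? x_t mapped from upright
        zb=A(r)@A(180).T@[0,0,1];print(r,zb,np.degrees(np.arccos(zb[2])),'mouth',c+zb*.034)
```

```text
t 12.5667 pos [0.5009 0.4768 0.2713] q [ 0.4922 -0.2766  2.2121  1.7784  0.411  -0.3468] op 0.061736215839696316 gf 40.98277844139375 F [ 0.1053 -0.5219 -0.5777]
x [0.1452 0.2039 0.9682] y [ 0.7898 -0.6132  0.0107] z [ 0.5959  0.7631 -0.2501]
q [ 0.04 -0.45  2.38  1.74  0.42 -0.31] maxstep 0.04 err 0.0 | shift [ 0.222 -0.667 -0.068] turn [ 0.     0.004 -0.14 ] deg 25
q [ 0.04 -0.45  2.38  1.74  0.42  0.74] maxstep 0.09 err 0.0 | shift [0. 0. 0.] turn [ 0.287  0.146 -0.086] deg 60
q [ 0.04 -0.45  2.38  1.74  0.42  1.79] maxstep 0.09 err 0.0 | shift [0. 0. 0.] turn [ 0.287  0.146 -0.086] deg 60
q [ 0.04 -0.45  2.38  1.74  0.42  2.14] maxstep 0.03 err 0.0 | shift [0. 0. 0.] turn [ 0.096  0.049 -0.029] deg 20
180 [-0. -0.  1.] 0.0 mouth [0.57  0.2   0.284]
240 [ 0.2684 -0.8021  0.5335] 57.758188034855195 mouth [0.5791 0.1727 0.2681]
300 [ 0.0456 -0.9156 -0.3995] 113.54811559342488 mouth [0.5716 0.1689 0.2364]
320 [-0.1115 -0.7537 -0.6477] 130.37156619081543 mouth [0.5662 0.1744 0.228 ]
```

jog_arm([
  [1,[0.02,-0.05,0],[0,0,-0.012]],
  [1,[0.04,-0.11,0],[0,0,-0.024]],
  [1,[0.06,-0.17,0],[0,0,-0.036]],
  [1,[0.08,-0.23,0],[0,0,-0.048]],
  [1,[0.1,-0.29,0],[0,0,-0.06]],
  [1,[0.12,-0.35,0],[0,0,-0.072]],
  [1,[0.14,-0.41,0],[0,0,-0.084]],
  [1,[0.16,-0.47,0],[0,0,-0.096]],
  [1,[0.18,-0.53,0],[0,0,-0.108]],
  [1,[0.2,-0.6,-0.03],[0,0,-0.12]],
  [1,[0.222,-0.65,-0.06],[0,0.002,-0.135]],
  [1,[0.222,-0.667,-0.09],[0,0.004,-0.14]],
])

```text
t: 13.57
tool_pos: [0.589, 0.2067, 0.2267]
tool_rot: [-2.24, -0.53, -1.7]
contact_force: [-0.6, 0.4, -1.9]
opening: 0.0614
grip_force: 40.9
```

jog_arm([
  [1,[0,0,0],[0.025,0.013,-0.007]],
  [1,[0,0,0],[0.05,0.025,-0.015]],
  [1,[0,0,0],[0.1,0.05,-0.03]],
  [1,[0,0,0],[0.14,0.07,-0.042]],
  [1,[0,0,0],[0.175,0.09,-0.053]],
  [1,[0,0,0],[0.21,0.107,-0.063]],
  [1,[0,0,0],[0.235,0.12,-0.07]],
  [1,[0,0,0],[0.26,0.132,-0.078]],
  [1,[0,0,0],[0.287,0.146,-0.086]],
  [1,[0,0,0],[0.287,0.146,-0.086]],
  [1,[0,0,0],[0.287,0.146,-0.086]],
])

```text
t: 14.48
tool_pos: [0.588, 0.2093, 0.227]
tool_rot: [-1.913, 0.559, -1.099]
contact_force: [0.1, -0.4, -2.2]
opening: 0.0614
grip_force: 40.9
```

Run:
```python
from k import *
o,R=st();c=np.array([.57,.2,.24]);A=lambda r:Rt(27,15,r)
track(o['q'],[(c+.0227*A(0)[:,2],A(300)),(c+.0227*A(0)[:,2],A(320))])
a=shot('scene','s5.png')
cv2.imwrite('pics/c7.png',cv2.resize(a[100:250,220:410,::-1],None,fx=4,fy=4,interpolation=cv2.INTER_CUBIC))
```

```text
t 14.4833 pos [0.588  0.2093 0.227 ] q [ 0.031  -0.416   2.3899  1.802   0.4434  0.6667] op 0.061413204638555915 gf 40.904409679351375 F [ 0.065  -0.3936 -2.2366]
x [ 0.5161 -0.7081  0.4819] y [ 0.0273 -0.5487 -0.8356] z [ 0.8561  0.4444 -0.2639]
q [ 0.04 -0.43  2.39  1.8   0.43  1.73] maxstep 0.09 err 0.0 | shift [0.004 0.002 0.018] turn [ 0.287  0.146 -0.089] deg 60
q [ 0.04 -0.43  2.39  1.8   0.43  2.08] maxstep 0.03 err 0.0 | shift [0. 0. 0.] turn [ 0.096  0.049 -0.029] deg 20
```

View pics/c7.png

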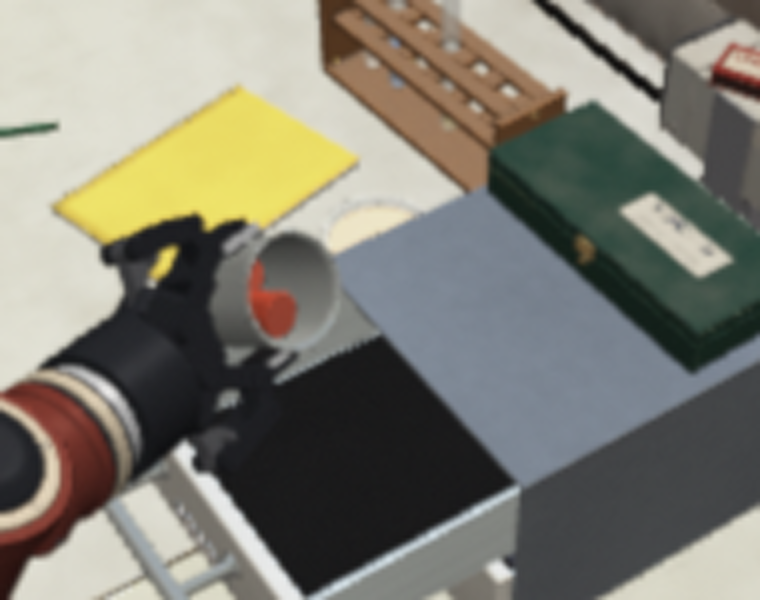

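The beaker hangs tilted over the left part of the open drawer, mouth at crop (290,290), with the stoppers resting at the lip side. I'll raise it slightly and tip on.

jog_arm([
  [1,[0,0,0.02],[0.015,0.008,-0.005]],
  [1,[0,0,0.04],[0.04,0.02,-0.012]],
  [1,[0,0,0.04],[0.065,0.033,-0.02]],
  [1,[0,0,0.04],[0.09,0.046,-0.028]],
  [1,[0,0,0.04],[0.115,0.058,-0.036]],
  [1,[0,0,0.04],[0.14,0.07,-0.044]],
  [1,[0,0,0.04],[0.165,0.083,-0.051]],
  [1,[0,0,0.04],[0.19,0.096,-0.059]],
  [1,[0,0,0.04],[0.215,0.11,-0.067]],
  [1,[0,0,0.04],[0.24,0.122,-0.075]],
  [1,[0,0,0.04],[0.265,0.135,-0.082]],
  [1,[0,0,0.04],[0.287,0.146,-0.089]],
])

```text
t: 15.53
tool_pos: [0.5884, 0.2094, 0.2443]
tool_rot: [-1.27, 1.346, -0.401]
contact_force: [-0.5, 0.1, -1.0]
opening: 0.062
grip_force: 40.9
```

jog_arm([
  [1,[0,0,0],[0,0,0]],
  [1,[0,0,0],[0,0,0]],
  [1,[0,0,0],[0.03,0.015,-0.009]],
  [1,[0,0,0],[0.06,0.03,-0.018]],
  [1,[0,0,0],[0.096,0.049,-0.029]],
  [1,[0,0,0],[0.096,0.049,-0.029]],
  [1,[0,0,0],[0.096,0.049,-0.029]],
  [1,[0,0,0],[0.096,0.049,-0.029]],
  [1,[0,0,0],[0.096,0.049,-0.029]],
])

```text
t: 16.28
tool_pos: [0.5886, 0.2095, 0.2449]
tool_rot: [-1.01, 1.531, -0.159]
contact_force: [-0.4, -0.6, -1.6]
opening: 0.0618
grip_force: 40.9
```

Run:
```python
from k import *
o,R=st()
a=shot('scene','s6.png');b=shot('top','t6.png')
f=lambda im,x,y:cv2.resize(im[y:y+150,x:x+130,::-1],None,fx=3,fy=3,interpolation=cv2.INTER_CUBIC)
cv2.imwrite('pics/c8.png',np.hstack([f(a,260,110),f(b,250,130)]))
```

```text
t 16.2833 pos [0.5886 0.2095 0.2449] q [ 0.0375 -0.4519  2.3832  1.7381  0.4228  2.1438] op 0.061822932448009946 gf 40.917074483586475 F [-0.3825 -0.5772 -1.6441]
x [ 0.1139 -0.6615 -0.7412] y [-0.4946  0.6093 -0.6198] z [ 0.8616  0.4372 -0.2578]
```

View pics/c8.png

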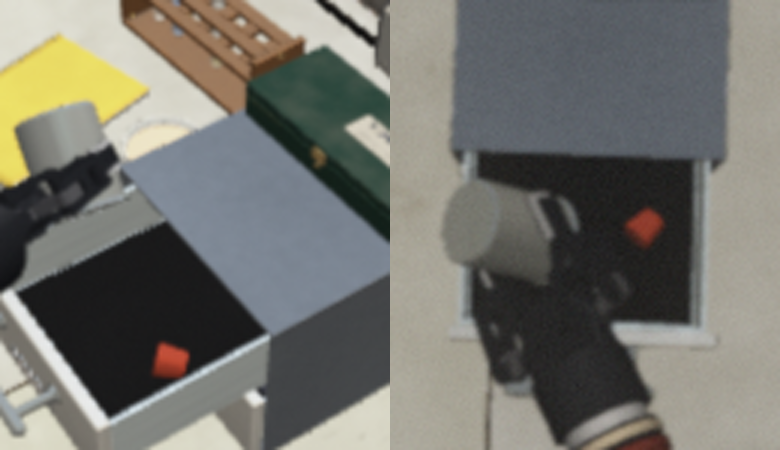

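One stopper lies in the drawer at crop (170,360) scene and (645,228) top. The other two aren't visible, so I'll tip further to be sure the beaker is empty.

jog_arm([
  [1,[0,0,0],[0.03,0.015,-0.009]],
  [1,[0,0,0],[0.06,0.03,-0.018]],
  [1,[0,0,0],[0.09,0.046,-0.027]],
  [1,[0,0,0],[0.12,0.061,-0.036]],
  [1,[0,0,0],[0.144,0.073,-0.043]],
  [1,[0,0,0],[0.144,0.073,-0.043]],
  [1,[0,0,0],[0.144,0.073,-0.043]],
  [1,[0,0,0],[0.144,0.073,-0.043]],
  [1,[0,0,0],[0.144,0.073,-0.043]],
  [1,[0,0,0],[0.144,0.073,-0.043]],
])

```text
t: 17.22
tool_pos: [0.5886, 0.2095, 0.245]
tool_rot: [-0.577, 1.743, 0.211]
contact_force: [0.9, -0.3, -1.0]
opening: 0.0618
grip_force: 40.9
```

Run:
```python
from k import *
o,R=st();c=np.array([.57,.2,.26]);A=lambda r:Rt(27,15,r);w=c+.0227*A(0)[:,2]
track(o['q'],[(w,A(270)),(w,A(180.1))])
for n,f in(('scene','s7.png'),('top','t7.png')):
    a=shot(n,f);h=cv2.cvtColor(a,cv2.COLOR_RGB2HSV);m=((h[...,0]<8)|(h[...,0]>172))&(h[...,1]>130)&(h[...,2]>80)
    m=m.astype(np.uint8);k,l,s,ce=cv2.connectedComponentsWithStats(m)
    for i in range(1,k):
        u,v=ce[i]
        if s[i,4]>4:
            p=onz(n,u,v,.127); print(n,s[i],ce[i],p) if abs(p[0]-.6)<.15 and abs(p[1]-.15)<.2 else 0
```

```text
t 17.2167 pos [0.5886 0.2095 0.245 ] q [ 0.0373 -0.4518  2.3831  1.7386  0.4231  2.6697] op 0.06183065831315114 gf 40.898904061177745 F [ 0.8593 -0.2833 -0.9711]
x [-0.1498 -0.2657 -0.9524] y [-0.4849  0.8592 -0.1634] z [ 0.8617  0.4373 -0.2575]
q [ 0.04 -0.47  2.37  1.68  0.42  1.33] maxstep 0.11 err 0.0 | shift [0.002 0.001 0.023] turn [-0.384 -0.195  0.116] deg 80
q [ 0.04 -0.47  2.37  1.68  0.42 -0.24] maxstep 0.13 err 0.0 | shift [0. 0. 0.] turn [-0.43  -0.219  0.129] deg 90
scene [274 215  12  13  99] [279.8182 220.1616] [0.5298 0.1654 0.127 ]
scene [300 225  22  14 236] [309.7161 231.8941] [0.5702 0.0961 0.127 ]
top [325 201  17  19 151] [333.5894 209.3377] [0.5777 0.0994 0.127 ]
top [298 223  10   7  21] [302.5714 225.9524] [0.5344 0.1748 0.127 ]
```

jog_arm([
  [1,[0,0,0.02],[-0.384,-0.195,0.116]],
  [1,[0,0,0.04],[-0.384,-0.195,0.116]],
  [1,[0,0,0.04],[-0.384,-0.195,0.116]],
  [1,[0,0,0.04],[-0.384,-0.195,0.116]],
  [1,[0,0,0.04],[-0.384,-0.195,0.116]],
  [1,[0,0,0.04],[-0.384,-0.195,0.116]],
  [1,[0,0,0.04],[-0.384,-0.195,0.116]],
  [1,[0,0,0.04],[-0.384,-0.195,0.116]],
  [1,[0,0,0.04],[-0.384,-0.195,0.116]],
  [1,[0,0,0.04],[-0.384,-0.195,0.116]],
  [1,[0,0,0.04],[-0.384,-0.195,0.116]],
  [1,[0,0,0.04],[-0.384,-0.195,0.116]],
])

```text
t: 18.32
tool_pos: [0.5885, 0.2095, 0.2609]
tool_rot: [-1.626, 0.991, -0.764]
contact_force: [-0.8, 0.4, -0.7]
opening: 0.0612
grip_force: 41.0
```

jog_arm([
  [1,[-0.02,0.05,0.02],[-0.43,-0.219,0.129]],
  [1,[-0.04,0.1,0.04],[-0.43,-0.219,0.129]],
  [1,[-0.06,0.15,0.06],[-0.43,-0.219,0.129]],
  [1,[-0.08,0.2,0.06],[-0.43,-0.219,0.129]],
  [1,[-0.1,0.25,0.06],[-0.43,-0.219,0.129]],
  [1,[-0.11,0.3,0.06],[-0.43,-0.219,0.129]],
  [1,[-0.12,0.35,0.06],[-0.43,-0.219,0.129]],
  [1,[-0.13,0.4,0.06],[-0.43,-0.219,0.129]],
  [1,[-0.14,0.45,0.06],[-0.43,-0.219,0.129]],
  [1,[-0.15,0.5,0.06],[-0.43,-0.219,0.129]],
  [1,[-0.16,0.55,0.06],[-0.43,-0.219,0.129]],
  [1,[-0.17,0.6,0.06],[-0.43,-0.219,0.129]],
])

```text
t: 19.32
tool_pos: [0.5419, 0.3628, 0.2915]
tool_rot: [-1.998, 0.225, -1.318]
contact_force: [0.4, -0.3, -1.4]
opening: 0.0616
grip_force: 41.0
```

Run:
```python
from k import *
o,R=st();z=Rt(52,15)[:,2];g=np.array([.486,.459,.046]);G=np.array([.5,.4765,.0425]) 
track(o['q'],[(G+[0,0,.15],Rt(52,15,180)),(G,Rt(52,15,180))])
a=shot('scene','s8.png');b=shot('top','t8.png')
f=lambda im,x,y:cv2.resize(im[y:y+150,x:x+130,::-1],None,fx=3,fy=3,interpolation=cv2.INTER_CUBIC)
cv2.imwrite('pics/c9.png',np.hstack([f(a,260,110),f(b,250,130)]))
```

```text
t 19.3167 pos [0.5419 0.3628 0.2915] q [ 0.4567 -0.4367  2.3084  2.6434  0.0929 -0.3582] op 0.061633316692939845 gf 40.95521476236172 F [ 0.3797 -0.2698 -1.4031]
x [ 0.462  -0.5038  0.7299] y [ 0.2335 -0.7249 -0.6481] z [ 0.8556  0.4698 -0.2172]
q [ 0.49 -0.13  2.24  2.11  0.47 -0.71] maxstep 0.09 err 0.0 | shift [-0.105  0.284 -0.248] turn [-0.182 -0.137  0.179] deg 52
q [ 0.49  0.26  2.2   2.51  0.71 -1.17] maxstep 0.05 err 0.0 | shift [ 0.     0.    -0.375] turn [0. 0. 0.] deg 0
```

View pics/c9.png

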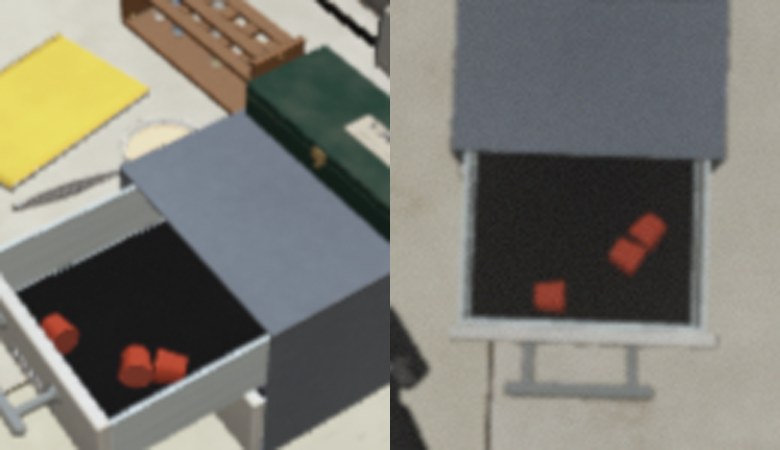

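All three stoppers lie in the drawer, at top crop (548,296), (628,255) and (648,230). The beaker goes back to its original pose.

jog_arm([
  [1,[-0.03,0.1,0],[-0.182,-0.137,0.179]],
  [1,[-0.06,0.2,0],[-0.182,-0.137,0.179]],
  [1,[-0.105,0.284,0],[-0.182,-0.137,0.179]],
  [1,[-0.105,0.284,-0.05],[-0.182,-0.137,0.179]],
  [1,[-0.105,0.284,-0.1],[-0.182,-0.137,0.179]],
  [1,[-0.105,0.284,-0.15],[-0.182,-0.137,0.179]],
  [1,[-0.105,0.284,-0.2],[-0.182,-0.137,0.179]],
  [1,[-0.105,0.284,-0.248],[-0.182,-0.137,0.179]],
  [1,[-0.105,0.284,-0.248],[-0.182,-0.137,0.179]],
  [1,[-0.105,0.284,-0.248],[-0.182,-0.137,0.179]],
  [1,[-0.105,0.284,-0.248],[-0.182,-0.137,0.179]],
  [1,[-0.105,0.284,-0.248],[-0.182,-0.137,0.179]],
])

```text
t: 20.42
tool_pos: [0.5001, 0.4764, 0.1935]
tool_rot: [-1.924, -0.939, -1.475]
contact_force: [0.2, 0.5, -1.4]
opening: 0.0615
grip_force: 40.9
```

Run:
```python
from k import *
o,R=st();G=np.array([.4997,.4762,.0411]);RG=Ro.from_rotvec([-1.92,-.947,-1.481]).as_matrix()
track(o['q'],[(G+[0,0,.03],RG),(G,RG)])
```

```text
t 20.4167 pos [0.5001 0.4764 0.1935] q [ 0.4922 -0.1306  2.2396  2.1027  0.471  -0.6965] op 0.06147086215291589 gf 40.94578145770356 F [ 0.1758  0.5098 -1.425 ]
x [0.1604 0.2036 0.9658] y [ 0.7887 -0.6148 -0.0014] z [ 0.5935  0.762  -0.2592]
q [ 0.49  0.18  2.22  2.45  0.67 -1.12] maxstep 0.05 err 0.0 | shift [-0.001 -0.    -0.306] turn [-0.001 -0.002  0.001] deg 0
q [ 0.49  0.27  2.2   2.5   0.72 -1.18] maxstep 0.01 err 0.0 | shift [ 0.     0.    -0.075] turn [0. 0. 0.] deg 0
```

jog_arm([
  [1,[0,0,-0.04],[0,-0.002,0.001]],
  [1,[0,0,-0.09],[0,-0.002,0.001]],
  [1,[0,0,-0.14],[0,-0.002,0.001]],
  [1,[0,0,-0.19],[0,-0.002,0.001]],
  [1,[0,0,-0.24],[0,-0.002,0.001]],
  [1,[0,0,-0.28],[0,-0.002,0.001]],
  [1,[0,0,-0.31],[0,-0.002,0.001]],
  [1,[0,0,-0.335],[0,-0.002,0.001]],
  [1,[0,0,-0.35],[0,-0.002,0.001]],
  [1,[0,0,-0.36],[0,-0.002,0.001]],
  [1,[0,0,-0.37],[0,-0.002,0.001]],
  [1,[0,0,-0.37],[0,-0.002,0.001]],
])

```text
t: 21.42
tool_pos: [0.4999, 0.4764, 0.0446]
tool_rot: [-1.919, -0.945, -1.479]
contact_force: [0.1, 0.4, -1.5]
opening: 0.0616
grip_force: 41.0
```

jog_arm([
  [1,[0,0,-0.005],[0,0,0]],
  [1,[0,0,-0.008],[0,0,0]],
  [1,[0,0,-0.008],[0,0,0]],
])

```text
t: 21.67
tool_pos: [0.5001, 0.4763, 0.0418]
tool_rot: [-1.919, -0.945, -1.48]
contact_force: [0.5, -0.1, -1.1]
opening: 0.0617
grip_force: 41.0
```

Run:
```python
from k import *
st()
```

```text
t 21.6667 pos [0.5001 0.4763 0.0418] q [ 0.4907  0.2671  2.1997  2.5014  0.7209 -1.1789] op 0.06170664645317848 gf 40.95537576824427 F [ 0.5397 -0.0907 -1.1489]
x [0.1533 0.2049 0.9667] y [ 0.7907 -0.6122  0.0044] z [ 0.5927  0.7637 -0.2559]
```

jog_arm([
  [1,[0,0,-0.002],[0,0,0]],
  [1,[0,0,-0.003],[0,0,0]],
  [1,[0,0,-0.003],[0,0,0]],
])

```text
t: 21.92
tool_pos: [0.5003, 0.4765, 0.0411]
tool_rot: [-1.917, -0.945, -1.481]
contact_force: [-1.6, -0.6, 1.4]
opening: 0.0615
grip_force: 41.2
```

jog_arm([
  [-0.6,[0,0,0],[0,0,0]],
  [-0.8,[0,0,0],[0,0,0]],
  [-1,[0,0,0],[0,0,0]],
  [-1,[0,0,0],[0,0,0]],
  [-1,[0,0,0],[0,0,0]],
  [-1,[0,0,0],[0,0,0]],
])

```text
t: 22.42
tool_pos: [0.4999, 0.4762, 0.0402]
tool_rot: [-1.919, -0.945, -1.48]
contact_force: [-0.3, 0.3, 0.0]
opening: 0.0858
grip_force: 0.0
```

jog_arm([
  [-1,[-0.01,-0.013,0.004],[0,0,0]],
  [-1,[-0.028,-0.036,0.012],[0,0,0]],
  [-1,[-0.046,-0.059,0.02],[0,0,0]],
  [-1,[-0.064,-0.082,0.028],[0,0,0]],
  [-1,[-0.082,-0.105,0.036],[0,0,0]],
  [-1,[-0.1,-0.128,0.044],[0,0,0]],
  [-1,[-0.118,-0.151,0.052],[0,0,0]],
  [-1,[-0.136,-0.174,0.06],[0,0,0]],
  [-1,[-0.154,-0.197,0.068],[0,0,0]],
  [-1,[-0.178,-0.229,0.078],[0,0,0]],
  [-1,[-0.178,-0.229,0.1],[0,0,0]],
  [-1,[-0.178,-0.229,0.1],[0,0,0]],
])

```text
t: 23.42
tool_pos: [0.4285, 0.3841, 0.0814]
tool_rot: [-1.918, -0.944, -1.482]
contact_force: [-0.2, 0.1, 0.2]
opening: 0.0855
grip_force: 0.0
```

Run:
```python
from k import *
st()
a=shot('scene','s10.png');b=shot('top','t10.png')
cv2.imwrite('pics/c10.png',np.vstack([cv2.resize(a[130:255,150:350,::-1],None,fx=2.4,fy=2.4,interpolation=cv2.INTER_CUBIC),cv2.resize(b[160:280,170:370,::-1],None,fx=2.4,fy=2.4,interpolation=cv2.INTER_CUBIC)]))
```

```text
t 23.4167 pos [0.4285 0.3841 0.0814] q [ 0.3371 -0.1038  2.4899  2.2429  0.7342 -0.988 ] op 0.08547182851814208 gf 0.0 F [-0.1672  0.1274  0.1723]
x [0.152  0.2041 0.9671] y [ 0.7904 -0.6126  0.0051] z [ 0.5935  0.7636 -0.2544]
```

View pics/c10.png

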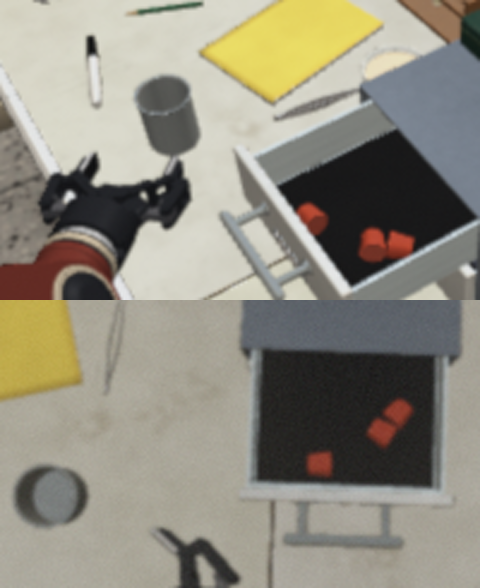

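The empty beaker stands upright on the worktop, let go. All three stoppers are in the open drawer, and the gripper touches nothing.

```bash
python3 -c "
from station import ctrl
print(ctrl.finish_job())"
```

```text
the job is handed in; nothing more can be done
None
```

The job is handed in at about 23 s of the 67 s allowed: the upper drawer is open about 13 cm, all three stoppers lie in it, the empty steel beaker stands upright where it was, and the arm never went near the glass beaker or the wash bottle; the hand-in gave no verdict.

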